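Draw a panel from the leaning stack and load the scoring jig

TASK

Draw the tall orange panel up out of the stack leaning in the wooden stand, leaving the other three panels leaning there. Lay it flat on the worktop or the cutting mat and let go of it, then pick it up again lying flat, set it on the bed of the scoring jig, slide it lengthwise under the metal rule until its end is squarely up against the black stop, and let it go. Do not disturb the toothpick tin or the two paint jars.

Things in the scene. Friction and masses are not known exactly. Their poses are not given: they have to be found in the camera images.
- orange_panel_center (a point): centre of the loose orange acrylic panel, 8 mm thick x 60 wide x 120 long, 70 g; the tallest, a thin white line near each end; ends and faces alike. Axes: x thickness, y width, z length. It stands on a short edge in the stand, leaning 0.28 rad towards the back board, somewhere between it and the white panel: neighbours touch its lower 70 mm, its top 50 mm stand free front and back
- stand: wooden leaning stand, fixed: base board 130 x 110 mm, 5 mm thick, with a back board 64 mm high leaning back 0.28 rad, and a toe strip 6 mm high in front. Origin under the centre of the base, z up, x towards the back board, which is on the side nearer the robot (the panels lean towards the robot); about 68 mm high, no sides
- blue_panel: blue acrylic panel 8 x 80 x 70 mm leaning in the stand; to be left there. Origin at the middle of its lower edge, z up along the panel, x its thickness (pointing to the back board), y its width
- grey_panel: light grey acrylic panel 8 x 80 x 70 mm leaning in the stand; to be left there. Origin at the middle of its lower edge, z up along the panel, x its thickness (pointing to the back board), y its width
- white_panel: white acrylic panel 8 x 80 x 70 mm leaning in the stand; to be left there. Origin at the middle of its lower edge, z up along the panel, x its thickness (pointing to the back board), y its width; always the one farthest from the back board
- jig: scoring jig, fixed. Origin at worktop height under it, z up, x the sliding direction: the panel goes in along +x. Plywood bed 8 mm thick from x = -95 to +90 mm, 65 mm to each side. Each pair of 10 mm steel posts carrying the rule leaves 68 mm between, centred on y = 0
- rule_mid (a point): middle of the metal rule's underside, 16 mm above the jig's bed; the rule is 30 mm wide along the jig's x (x = 10 to 40 mm in the jig), 122 mm long across it; its brass nuts reach 22 mm above the bed. Axes as the jig's
- stop_face (a point): middle of the near face of the black stop bar on the jig's bed beyond the rule, 4 mm above the bed; 118 mm wide, 13 mm high, clamped (gives way only above 90 N) anywhere from x = 48 to 72 mm in the jig. Axes as the jig's. A panel that is home has its centre 60 mm before this point, in -x
- blue_tray: shallow blue tray of sprue parts, part of the room, fixed: 120 x 130 mm, 13 mm high, standing on the edge of the green cutting mat (3 mm thick, to the right of it and nearer the robot). Origin under its centre
- toothpick_tin: open tin of toothpicks, 42 mm across, 66 mm high, loose bystander; origin under its centre
- red_jar: paint jar with a red cap, 30 mm across, 39 mm high, loose bystander; origin under its centre
- navy_jar: paint jar with a navy cap, 30 mm across, 39 mm high, loose bystander; origin under its centre
Mind the look-alikes: they are no part of the job. There is more than one size of the jig; the job needs the larger.

How it is judged:
On the way, in this order (a step that is already met when the one before it is completed fails the run):
1. the orange panel is drawn clear of the stack (angle between each of blue_panel, grey_panel, white_panel's own z axis and vertical below 0.7 rad and (height (world z) of orange_panel_center above 0.11 m or horizontal distance between orange_panel_center and stand above 0.1 m)), for 0.1 s.
2. the orange panel lies flat on the worktop or mat (not on the jig), let go (height (world z) of orange_panel_center below 0.0095 m and angle between the x axis of orange_panel_center and the z axis of jig, either way round below 0.06 rad and contact force between the fingers and orange_panel below 0.05 N and linear speed of orange_panel below 0.02 m/s), for 0.2 s.
At the end, for the whole second after the job is handed in: Orange panel flat on the jig bed under the rule, end within 3.5 mm of the stop, within 12 mm of the middle line and 5 degrees of square, released, at rest; other panels still lean (under 40 degrees, feet within 35 mm of their start); tin and jars within 30 mm of their start (x of orange_panel_center in the frame of stop_face between -0.0635 and -0.055 m and y of orange_panel_center in the frame of stop_face between -0.012 and 0.012 m and height (world z) of orange_panel_center below 0.0155 m and angle between the x axis of orange_panel_center and the z axis of jig, either way round below 0.06 rad and angle between the z axis of orange_panel_center and the x axis of jig, either way round below 0.09 rad and contact force between the fingers and orange_panel below 0.05 N and angle between each of blue_panel, grey_panel, white_panel's own z axis and vertical below 0.7 rad and linear speed of orange_panel below 0.01 m/s and distance of each of blue_panel, grey_panel, white_panel from where it was at the start of the episode below 0.035 m and distance of each of toothpick_tin, red_jar, navy_jar from where it was at the start of the episode below 0.03 m); the robot touches nothing.
It fails at once if one of the other panels is toppled or carried away (angle between any of blue_panel, grey_panel, white_panel's own z axis and vertical above 0.8 rad or distance of any of blue_panel, grey_panel, white_panel from where it was at the start of the episode above 0.045 m).
It fails at once if a bystander is knocked (distance of any of toothpick_tin, red_jar, navy_jar from where it was at the start of the episode above 0.03 m or angle between any of toothpick_tin, red_jar, navy_jar's own z axis and vertical above 0.5 rad).
It also fails if it takes over 70 s, if anything falls off the work surface, if the arm or the gripper's body presses on something with over 40 N, if the wrist force passes 120 N, or if a joint passes its speed limit or range.

ROBOT

A 6-joint arm with a two-finger parallel gripper is mounted at the origin on a cart in front of the work surface, level with it; the furniture and walls round the work are solid. World frame = base frame: x ahead of the robot, y to its left, z up, the work surface at z = 0. Lengths are in m, angles in rad, forces in N, time in s.
With the tool pointing down it reaches from about 0.35 to 0.975 m from the base axis. Payload 4.9 kg.
Tool frame: the origin (TCP) lies at the very end of the fingers, on their centre line; the grasp point (between the pads) lies 19 mm behind it (ctrl.grip_point_offset is the distance from the TCP to the grasp point, in m); z points along the fingers, y is the line along which they close (so a half turn about z gives the same grasp; the last joint's range is limited). The gripper opens to 85 mm and grips with 20 to 120 N. Pads are 22 mm wide; open, the fingers measure 114 mm over their backs; the gripper's body (76 mm by 85 mm) begins 54 mm behind the grasp point. The pads swing forward as they close: fully open they stand 13 mm farther back than shut.
Start: joints at [-1.42, 0.053, 1.613, -0, 1.476, -0.119], TCP at [0.167, -0.602, 0.231] pointing down, gripper open.
Joint ranges: [-3.01, 3.01], [-1.01, 2.22], [0.06, 2.58], [-1.02, 4.17], [0.09, 2.62], [-3.14, 3.14]. Speed limits (rad/s): [2.57, 2.57, 3.14, 3.14, 3.14, 3.14].

INTERFACE

Orientations are given as a rotation vector (axis times angle).
In Python, from station import ctrl gives the robot as it stands.
- The arm moves only by the tool send_rows, never from a script. Its argument "rows" is a list of rows, each a list of 3 entries, a list of its own where there are three numbers: the finger opening in cm, from 0 to 8.54, then the shift along the tool's x, y, z in cm, then the turn about the tool's z in degrees. A call has 1 to 10 rows; each row shifts and turns the commanded pose from where the row before left it, along the tool's axes as they then stand; what a row does not reach is not made up. A row lasts 1/8 s, in which the tool goes at most 62.5 mm and 10.7 degrees, less where a joint would pass 70% of its speed; a pose out of reach is approached as far as the arm can. A call with a gripper value outside its range is refused whole. The fingers move at their own pace and stop on an object; "newtons" is the grip in N (left out, the last holds). Time passes only in rows, so rows that do not move let the fingers close. It gives the time, the measured TCP pose, the force, the opening and the grip force at its end, in the units of the state.
- ctrl.get_obs(): the state, without advancing time (a new reading comes with each control period).
- ctrl.get_image(name): name is "side" or "top"; returns a dict with "frame" (480x640x3 uint8, red, green, blue), "range_z" (480x640 float32, m along the optical axis (not along the pixel's ray), 0 where there is no reading), "fx", "fy", "cx", "cy" (pixels), "cam_to_world" (4x4, takes a point from camera to world coordinates). Camera axes: x right, y down, z forward; pixel columns grow to the right and rows downward; lengths in m; the calibration is good to about 2 mm. A picture is of the moment at which its call begins.
- ctrl.finish_job(): hands the job in; it is judged then, once.
The state is a dict: "t": time; "q": joint angles; "dq": joint speeds; "effort": joint torques, N m; "tool_pos": TCP position; "tool_rot": TCP orientation; "contact_force": force on the tool from outside, world axes, zero at the start; "wrist_torque": the same for the moment, N m; "opening": finger opening in m; "grip_force": force on a finger pad.
Only numpy, scipy, OpenCV 4.12 (cv2) and the standard library are available. Lean on these libraries where they do the work, as an engineer would, in place of code of your own. Each camera call takes 0.05 s, during which the arm holds its last target. There are 200 camera calls.

## Working session

There is one attempt and no reset: what is moved stays moved. The work goes in short steps, Python scripts to look and compute and a tool call to move; the robot and the scene stay as the last step left them, time stands still between calls to the robot, and variables do not carry over. Pictures are saved under pics/ and viewed, at most 10 in all, crops included, and the job is handed in when it is done.

Besides the shell and the picture viewer there is one more tool, called after ">>>" as a command line: name --argument value ..., lists and objects as JSON in quotes. send_rows: Moves the arm, as the interface text tells. Its arguments: {"type":"object","properties":{"rows":{"type":"array","items":{"type":"array"}},"newtons":{"type":"number"}},"required":["rows"]}

```bash
ls; mkdir -p pics
python3 - <<'E'
from station import ctrl
import cv2,numpy as np
print(ctrl.get_obs()['tool_rot'],ctrl.get_obs()['t'])
for n in ("side","top"):
    d=ctrl.get_image(n); cv2.imwrite(f"pics/{n}0.png",d["frame"][:,:,::-1])
    np.savez(f"{n}0.npz",**d)
    print(n,d["fx"],d["cx"],d["cy"],np.round(d["cam_to_world"],3).tolist())
E
```

```text
pics
[-3.11097095e+00 -4.22257428e-01  1.13755408e-04] 0.0
side 478.70518050071 324.7300709402313 241.12494459990293 [[-0.657, -0.59, 0.469, 0.139], [-0.753, 0.525, -0.396, 0.292], [-0.012, -0.614, -0.789, 0.809], [0.0, 0.0, 0.0, 1.0]]
top 564.3419393412973 330.6991877996365 246.58620786475595 [[-0.004, -0.99, 0.144, 0.4], [-1.0, 0.003, -0.002, -0.04], [0.002, -0.144, -0.99, 1.069], [0.0, 0.0, 0.0, 1.0]]
```

View pics/side0.png

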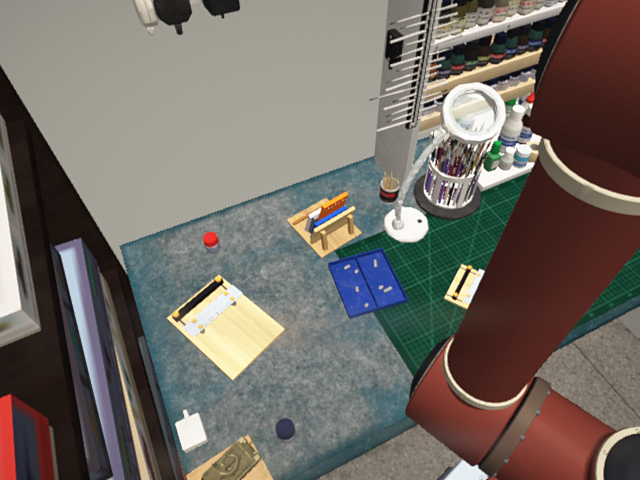

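View pics/top0.png

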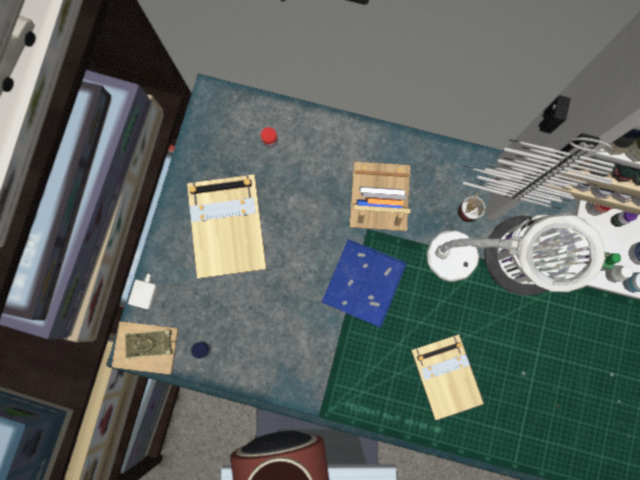

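The side view shows the large jig at (225,325), stand at (325,222), small jig at about (465,285), tin (390,187), red jar (211,240) and navy jar (285,429). The top view shows the large jig at (228,228), small jig look-alike (447,377), stand (380,197), tin (472,208), red jar (268,135) and navy jar (200,350).

Candidates for the orange panel: the only orange strip is at side (333,208) / top (387,203). For the jig: large (228,228) vs small (447,377), so I take the large one. I'll check with a close crop.

Run:
```python
import cv2,numpy as np
a=cv2.imread("pics/side0.png")[180:265,275:375]; b=cv2.imread("pics/top0.png")[150:240,335:435]
a=cv2.resize(a,(400,340),interpolation=0); b=cv2.resize(b,(400,360),interpolation=0)[:340]
cv2.imwrite("pics/crop0.png",np.hstack([a,b]))
```

```text
(no output)
```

View pics/crop0.png

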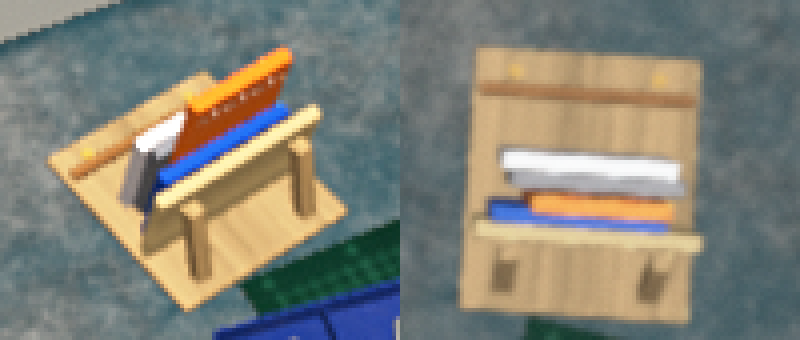

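The crop shows the orange panel as the tallest strip, side crop (240,90), with holes/line near its top. The order from the front is white, grey, orange, blue, back board. I'm choosing it, and the large jig.

Plan: grip it across its 60 mm width above the neighbours, then draw it out along its lean. Set its foot on the worktop and tip it down, then regrasp it flat.

```bash
cat > h.py <<'E'
import cv2,numpy as np
from station import ctrl
def grab(n): return ctrl.get_image(n)
def cloud(d):
    v,u=np.mgrid[:480,:640]; z=d["range_z"]
    P=np.stack([(u-d["cx"])/d["fx"]*z,(v-d["cy"])/d["fy"]*z,z],-1)
    T=d["cam_to_world"]; W=P@T[:3,:3].T+T[:3,3]; W[z==0]=np.nan; return W
def plane(d,uv,h):
    uv=np.atleast_2d(uv).astype(float); T=d["cam_to_world"]
    r=np.c_[(uv[:,0]-d["cx"])/d["fx"],(uv[:,1]-d["cy"])/d["fy"],np.ones(len(uv))]@T[:3,:3].T
    o=T[:3,3]; return o+r*((h-o[2])/r[:,2])[:,None]
def hsv(d): return cv2.cvtColor(np.ascontiguousarray(d["frame"]),cv2.COLOR_RGB2HSV)
def orange(d,box):
    m=cv2.inRange(hsv(d),(5,170,130),(16,255,255)); k=np.zeros_like(m); x0,y0,x1,y1=box
    k[y0:y1,x0:x1]=255; return m&k
E
python3 - <<'E'
from h import *
S=np.load("side0.npz");T=np.load("top0.npz")
for n,d,b in(("side",S,(300,180,360,240)),("top",T,(355,180,410,220))):
    W=cloud(d); m=orange(d,b)>0; p=W[m]; p=p[~np.isnan(p[:,0])]
    print(n,m.sum(),p.min(0).round(3),p.max(0).round(3))
    r=cv2.minAreaRect(np.argwhere(m)[:,::-1].astype(np.float32)); print(cv2.boxPoints(r).round(1).tolist())
    t=p[p[:,2]>0.11]; print("top pts",len(t),t.mean(0).round(4),t.min(0).round(3),t.max(0).round(3))
# jig bed
H=hsv(T); W=cloud(T)
print("bed hsv",H[255,225],H[275,290],"bed z",W[255,225],"table",W[280,290],"stop px",T["frame"][187,222])
m=cv2.inRange(H,(12,40,120),(32,255,255)); m[:, :180]=0;m[:,275:]=0;m[:165]=0;m[290:]=0
c=max(cv2.findContours(m,0,2)[0],key=cv2.contourArea); c=np.vstack([k for k in cv2.findContours(m,0,2)[0]])
bx=cv2.boxPoints(cv2.minAreaRect(c)); print("bed box",bx.tolist(),plane(T,bx,.008).round(4).tolist())
k=(T["frame"].max(-1)<60).astype(np.uint8); k[:, :188]=0;k[:,258:]=0;k[:172]=0;k[202:]=0
q=np.argwhere(k)[:,::-1].astype(np.float32); bb=cv2.boxPoints(cv2.minAreaRect(q)); print("stop",len(q),bb.tolist(),plane(T,bb,.021).round(4).tolist())
# height map
g=np.zeros((14,16))
for d in(S,T):
    p=cloud(d).reshape(-1,3);p=p[~np.isnan(p[:,0])];
    i=((p[:,0]-.2)/.05).astype(int);j=((.3-p[:,1])/.05).astype(int);o=(i>=0)&(i<14)&(j>=0)&(j<16)&(p[:,0]>.2)&(p[:,1]<.3)
    np.maximum.at(g,(i[o],j[o]),p[o,2])
print((g*100).round().astype(int))
E
```

```text
side 215 [ 0.607 -0.246 -0.003] [ 0.703 -0.105  0.122]
[[299.20001220703125, 218.6999969482422], [345.3999938964844, 191.0], [350.8999938964844, 200.10000610351562], [304.70001220703125, 227.8000030517578]]
top pts 58 [ 0.6119 -0.1329  0.116 ] [ 0.607 -0.164  0.11 ] [ 0.618 -0.105  0.122]
top 6 [ 0.618 -0.146  0.102] [ 0.624 -0.107  0.125]
[[367.0, 199.0], [367.0, 198.60000610351562], [391.0, 199.6999969482422], [391.0, 200.0]]
top pts 5 [ 0.6189 -0.1274  0.1225] [ 0.618 -0.146  0.121] [ 0.62  -0.107  0.125]
bed hsv [ 23  74 234] [ 90   9 120] bed z [0.53885519 0.15780135 0.00660513] table [ 0.49177127  0.03490934 -0.00377045] stop px [37 38 41]
bed box [[184.71649169921875, 182.26287841796875], [254.3850555419922, 173.70709228515625], [266.1946716308594, 269.8708190917969], [196.52610778808594, 278.4266052246094]] [[0.6806, 0.2386, 0.008], [0.6971, 0.1044, 0.008], [0.5101, 0.0791, 0.008], [0.4944, 0.2101, 0.008]]
stop 234 [[194.39024353027344, 187.48779296875], [243.4404754638672, 180.85940551757812], [244.0968475341797, 185.71664428710938], [195.04661560058594, 192.34503173828125]] [[0.6668, 0.2164, 0.021], [0.6795, 0.1232, 0.021], [0.67, 0.1218, 0.021], [0.6573, 0.2148, 0.021]]
[[ 0  0  0 25 71 71 38  1  1  1  1  1  1  1  1  1]
 [ 0  0  0  0  1 27 26  1  1  1  1  1  1  1  1  1]
 [ 2  4  4  1  1  1  1  1  1  2  3  3  1  1  1  1]
 [ 6  5  4  1  0  1  1  1  1  1  2  3  1  1  1  1]
 [ 2  1  1  1  1  1  2  2  2  2  1  1  1  1  1  1]
 [ 2  1  1  1  0  1  2  2  2  2  2  2 26 28 29  2]
 [ 1  1  1  1  1  1  2  2  2  2 15 24 29 30 30 19]
 [ 1  3  1  1  1  1  1  3  2  5  3  4 49 44 19  0]
 [ 1  3  3  3  2  1  1  8 13 13 31 44 55 53 44 40]
 [38  3  2  3  1  1  1  8  7  7  1  1 54 54 29 24]
 [51  1  1  1  4  1  1  1  1  1  1  1 36 52  0  3]
 [51  1  1  1  4 50 49 47  1 43 45 47 49 50  0  0]
 [42  1  1  1 50 50 47 45 44 43  0  0  0  0  0  0]
 [44 49 51 50 49 48 43  0  0  0  0  0  0  0  0  0]]
```

Run:
```python
from h import *
T=np.load("top0.npz");S=np.load("side0.npz");H=hsv(T)
print(T["frame"][197:207:2,385].tolist())
m=cv2.inRange(H,(5,120,120),(19,255,255));k=np.zeros_like(m);k[194:208,360:408]=255;m&=k
q=np.argwhere(m)[:,::-1].astype(np.float32)
r=cv2.boxPoints(cv2.minAreaRect(q));print(len(q),r.round(1).tolist());print(plane(T,r,.12).round(4).tolist())
W=cloud(T)[m>0];W=W[W[:,2]>.1];print(len(W),np.nanmean(W,0),np.nanmin(W,0),np.nanmax(W,0))
# back board top line / white panel line for yaw
f=np.polyfit(q[:,0],q[:,1],1);print("slope",f[0])
p=plane(S,[[322.5,205],[347.5,193]],.12);print(p.round(4).tolist())
w=cv2.inRange(H,(0,0,200),(180,40,255));k[:]=0;k[180:200,355:412]=255;q=np.argwhere(w&k)[:,::-1];f=np.polyfit(q[:,0],q[:,1],1);print("white slope",f[0])
for d,n,lo,hi,b in((T,"tin",0,0,0),):
    pass
```

```text
[[169, 164, 167], [172, 117, 77], [247, 181, 95], [241, 169, 104], [102, 126, 212]]
175 [[366.70001220703125, 202.10000610351562], [367.0, 197.3000030517578], [403.29998779296875, 199.8000030517578], [403.0, 204.5]]
[[0.6148, -0.1047, 0.12], [0.6232, -0.1054, 0.12], [0.6188, -0.1677, 0.12], [0.6104, -0.167, 0.12]]
167 [ 0.61684293 -0.13564704  0.11951586] [ 0.61076328 -0.16560152  0.10003259] [ 0.62668539 -0.10619347  0.12719657]
slope 0.07767715845797173
[[0.6189, -0.1091, 0.12], [0.6101, -0.1669, 0.12]]
white slope 0.06579425934186851
```

Run:
```python
from h import *
p=np.vstack([cloud(np.load(f"{n}0.npz")).reshape(-1,3) for n in("side","top")])
p=p[(p[:,0]>.4)&(p[:,0]<.8)&(p[:,1]<-.15)&(p[:,1]>-.35)&(p[:,2]>.09)]
for y0 in np.arange(-.15,-.35,-.025):
    q=p[(p[:,1]<=y0)&(p[:,1]>y0-.025)]
    if len(q): print(round(y0,3),len(q),[(round(a,2),round(z,2)) for a,z in q[np.argsort(q[:,0])][::max(1,len(q)//8)][:,[0,2]]])
```

```text
-0.15 139 [(np.float64(0.61), np.float64(0.12)), (np.float64(0.61), np.float64(0.11)), (np.float64(0.61), np.float64(0.12)), (np.float64(0.61), np.float64(0.12)), (np.float64(0.61), np.float64(0.1)), (np.float64(0.62), np.float64(0.1)), (np.float64(0.62), np.float64(0.12)), (np.float64(0.8), np.float64(0.34)), (np.float64(0.8), np.float64(0.39))]
-0.175 2523 [(np.float64(0.79), np.float64(0.36)), (np.float64(0.8), np.float64(0.11)), (np.float64(0.8), np.float64(0.16)), (np.float64(0.8), np.float64(0.21)), (np.float64(0.8), np.float64(0.37)), (np.float64(0.8), np.float64(0.36)), (np.float64(0.8), np.float64(0.27)), (np.float64(0.8), np.float64(0.21)), (np.float64(0.8), np.float64(0.16))]
-0.2 3954 [(np.float64(0.63), np.float64(0.31)), (np.float64(0.79), np.float64(0.36)), (np.float64(0.79), np.float64(0.12)), (np.float64(0.79), np.float64(0.26)), (np.float64(0.79), np.float64(0.24)), (np.float64(0.79), np.float64(0.19)), (np.float64(0.79), np.float64(0.16)), (np.float64(0.8), np.float64(0.2)), (np.float64(0.8), np.float64(0.28))]
-0.225 4257 [(np.float64(0.53), np.float64(0.13)), (np
[... 936 characters left out ...]
float64(0.78), np.float64(0.21))]
-0.3 7976 [(np.float64(0.47), np.float64(0.25)), (np.float64(0.54), np.float64(0.27)), (np.float64(0.6), np.float64(0.41)), (np.float64(0.6), np.float64(0.47)), (np.float64(0.76), np.float64(0.09)), (np.float64(0.76), np.float64(0.24)), (np.float64(0.77), np.float64(0.31)), (np.float64(0.77), np.float64(0.28))]
-0.325 12509 [(np.float64(0.46), np.float64(0.25)), (np.float64(0.54), np.float64(0.28)), (np.float64(0.6), np.float64(0.38)), (np.float64(0.62), np.float64(0.48)), (np.float64(0.64), np.float64(0.25)), (np.float64(0.69), np.float64(0.35)), (np.float64(0.76), np.float64(0.2)), (np.float64(0.76), np.float64(0.13)), (np.float64(0.76), np.float64(0.35))]
```

>>> send_rows --rows '[[8.5, [0, 0, 0], 10], [8.5, [0, 0, 0], 9.4], [8.5, [3.3, -4.6, 0], 0], [8.5, [3.3, -4.6, 0], 0], [8.5, [2.6, -4.6, 0], 0], [8.5, [2.6, -4.6, 0], 0], [8.5, [2.6, -4.6, 0], 0], [8.5, [0, 0, 0], 0]]' --newtons 30

```text
t: 1.1
tool_pos: [0.3274, -0.3803, 0.2309]
tool_rot: [-3.139, 0.101, -0.0]
contact_force: [-0.3, -0.7, 0.9]
opening: 0.0848
grip_force: 0.0
```

>>> send_rows --rows '[[8.5, [0.4, -4.9, 0], 0], [8.5, [0.4, -4.9, 0], 0], [8.5, [0.4, -4.9, 0], 0], [8.5, [0.4, -4.9, 0], 0], [8.5, [0.2, -4.9, 0], 0], [8.5, [5, -0.3, 0], 0], [8.5, [5, -0.3, 0], 0], [8.5, [5, -0.3, 0], 0], [8.5, [5, -0.3, 0], 0], [8.5, [0, 0, 0], 0]]'

```text
t: 2.35
tool_pos: [0.5629, -0.1423, 0.2291]
tool_rot: [-3.139, 0.108, 0.005]
contact_force: [-0.8, -0.4, -0.2]
opening: 0.0848
grip_force: 0.0
```

>>> send_rows --rows '[[8.5, [3, -0.6, 0], 0], [8.5, [2.9, -0.5, 0], 0], [8.5, [0, 0, 3], 0], [8.5, [0, 0, 3], 0], [8.5, [0, 0, 3], 0], [8.5, [0, 0, 2], 0], [8.5, [0, 0, 0], 0]]'

```text
t: 3.22
tool_pos: [0.6192, -0.1347, 0.1193]
tool_rot: [-3.139, 0.109, 0.006]
contact_force: [-0.8, -0.2, 0.5]
opening: 0.0851
grip_force: 0.0
```

Run:
```python
from h import *
a=grab("side")["frame"][150:270,250:410,::-1];b=grab("top")["frame"][130:250,300:460,::-1]
cv2.imwrite("pics/g1.png",np.hstack([cv2.resize(x,(400,300),interpolation=0) for x in(a,b)]))
print(ctrl.get_obs()["tool_pos"])
```

```text
[ 0.62120605 -0.13500363  0.12241986]
```

View pics/g1.png

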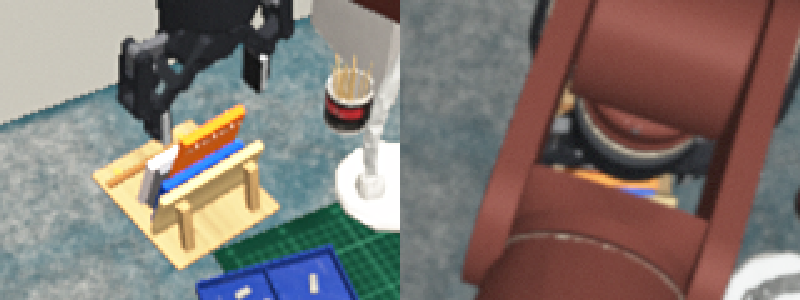

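The crop shows the finger tips at (165,142) and (262,90) either side of the orange panel's top edge, (180,138) to (245,107), and well centred. Now I descend and close.

>>> send_rows --rows '[[8.5, [0.1, 0, 1.5], 0], [8.5, [0, 0, 1.5], 0], [8.5, [0, 0, 1.2], 0], [8.5, [0, 0, 0], 0], [6.5, [0, 0, 0], 0], [5.5, [0, 0, 0], 0], [5.5, [0, 0, 0], 0], [5.5, [0, 0, 0], 0], [5.5, [0, 0, 0], 0]]' --newtons 30

```text
t: 4.45
tool_pos: [0.6223, -0.1348, 0.08]
tool_rot: [3.139, -0.108, 0.002]
contact_force: [-0.3, -0.5, 3.2]
opening: 0.0592
grip_force: 34.5
```

>>> send_rows --rows '[[5.5, [-0.15, 0, -0.5], 0], [5.5, [-0.29, 0, -1], 0], [5.5, [-0.29, 0, -1], 0], [5.5, [-0.36, 0, -1.25], 0], [5.5, [-0.36, 0, -1.25], 0], [5.5, [-0.36, 0, -1.25], 0], [5.5, [-0.36, 0, -1.25], 0], [5.5, [-0.36, 0, -1.25], 0], [5.5, [-0.36, 0, -1.25], 0], [5.5, [0, 0, 0], 0]]'

```text
t: 5.7
tool_pos: [0.5934, -0.1328, 0.181]
tool_rot: [3.139, -0.108, 0.003]
contact_force: [-0.1, -0.4, -1.0]
opening: 0.0596
grip_force: 34.3
```

Run:
```python
from h import *
d=grab("side");a=d["frame"][100:280,210:450,::-1];np.savez("side1.npz",**d)
cv2.imwrite("pics/g2.png",cv2.resize(a,(800,600),interpolation=0))
print(ctrl.get_obs()["tool_pos"])
```

```text
[ 0.59309645 -0.13267278  0.1799513 ]
```

View pics/g2.png

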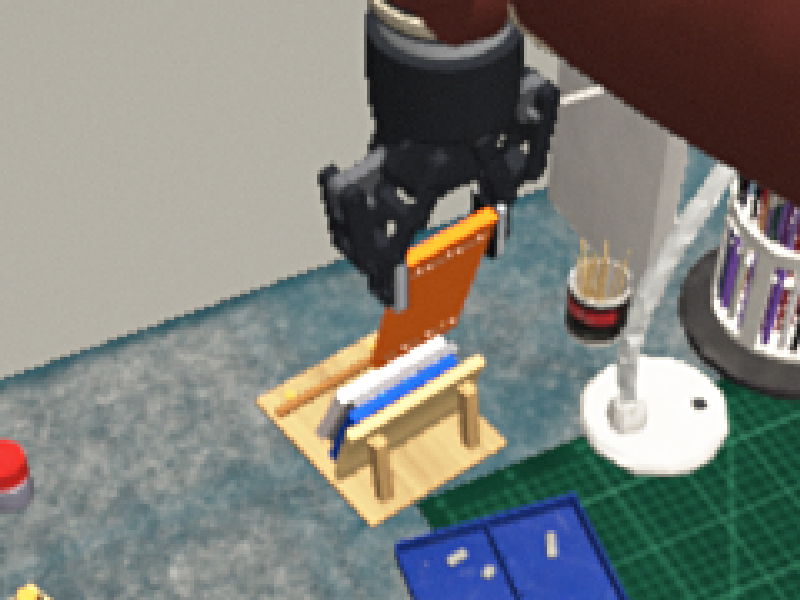

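The panel is drawn clear, with its foot near crop (385,362). White, grey and blue still lean in the stand. Next I move to the free worktop between stand and jig, turning to the jig's yaw.

>>> send_rows --rows '[[5.5, [0, 0, -1], 0], [5.5, [0, 0, -1], 0], [5.5, [1.4, -3, 0], 0], [5.5, [1.4, -3, 0], 0], [5.5, [1.4, -3, 0], 0], [5.5, [1.4, -3, 0], 0], [5.5, [1.4, -2.8, 0], 0], [5.5, [0, 0, 0], -6], [5.5, [0, 0, 0], -5.6], [5.5, [0, 0, 0], 0]]'

```text
t: 7.0
tool_pos: [0.6732, 0.0104, 0.1997]
tool_rot: [3.135, 0.208, 0.0]
contact_force: [-0.0, -0.3, -2.6]
opening: 0.0597
grip_force: 34.3
```

>>> send_rows --rows '[[5.5, [0, 0, 2.5], 0], [5.5, [0, 0, 2.5], 0], [5.5, [0, 0, 2.5], 0], [5.5, [0, 0, 2.5], 0], [5.5, [0, 0, 0], 0]]'

```text
t: 7.62
tool_pos: [0.6711, 0.0103, 0.0966]
tool_rot: [-3.134, -0.207, 0.008]
contact_force: [0.3, 0.3, -1.5]
opening: 0.0594
grip_force: 34.2
```

Run:
```python
from h import *
d=grab("side");np.savez("side2.npz",**d);W=cloud(d);m=orange(d,(200,140,400,300))>0
print(ctrl.get_obs()["tool_pos"],ctrl.get_obs()["tool_rot"]);p=W[m];p=p[p[:,1]>-.06]
print(m.sum(),p.min(0),p.max(0))
for z in np.arange(.0,.13,.01):
    q=p[(p[:,2]>=z)&(p[:,2]<z+.01)]
    if len(q):print(round(z,2),len(q),q.mean(0).round(3))
cv2.imwrite("pics/g3.png",cv2.resize(d["frame"][100:280,190:430,::-1],(800,600),interpolation=0))
```

```text
[0.67243169 0.01020322 0.09865244] [-3.13436087e+00 -2.07907268e-01  2.95704661e-03]
499 [ 0.654103   -0.01998439  0.02210466] [0.6933043  0.04206774 0.14856505]
0.02 17 [0.689 0.021 0.027]
0.03 36 [0.687 0.02  0.036]
0.04 42 [0.685 0.013 0.046]
0.05 52 [0.682 0.015 0.055]
0.06 45 [0.679 0.015 0.065]
0.07 54 [0.676 0.015 0.075]
0.08 45 [0.674 0.008 0.085]
0.09 39 [0.671 0.005 0.095]
0.1 44 [0.668 0.008 0.105]
0.11 47 [0.665 0.008 0.115]
0.12 28 [0.663 0.005 0.126]
```

View pics/g3.png

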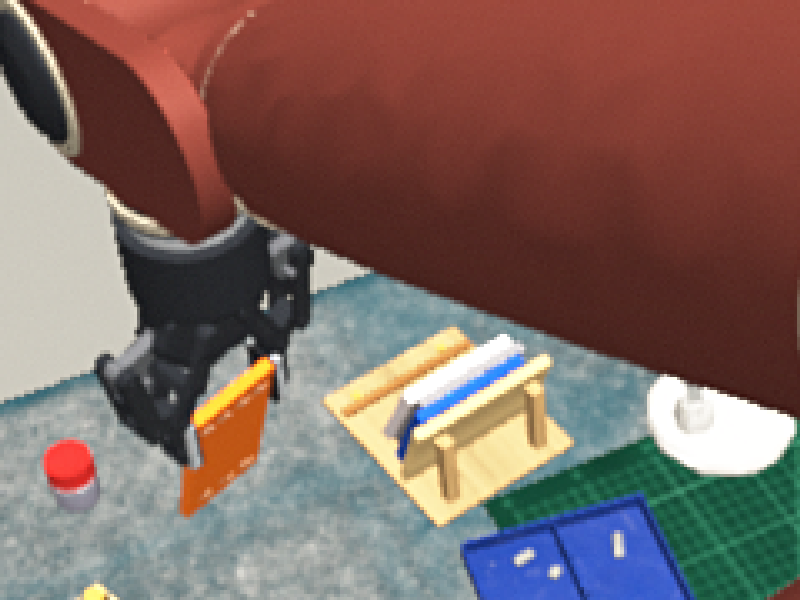

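The panel is held leaning about 0.27 rad, foot at crop (185,510), 2.2 cm above the worktop. Nothing is near it. I put the foot down with a light grip and tip it over.

>>> send_rows --newtons 20 --rows '[[5.5, [0, 0, 1.2], 0], [5.5, [0, 0, 1.05], 0], [5.5, [0, 0, 0], 0], [5.5, [-1.05, 0, 0.3], 0], [5.5, [-0.95, 0, 0.45], 0], [5.5, [-0.85, 0, 0.47], 0], [5.5, [-0.8, 0, 0.56], 0], [5.5, [0, 0, 0], 0]]'

```text
t: 8.68
tool_pos: [0.6378, 0.0046, 0.0627]
tool_rot: [3.133, 0.209, 0.006]
contact_force: [-3.4, -1.0, 10.3]
opening: 0.0596
grip_force: 32.7
```

```bash
cat > m.py <<'E'
from h import *
d=grab("side");W=cloud(d);m=orange(d,(150,140,400,330))>0
o=ctrl.get_obs();print(o["tool_pos"].round(4),o["contact_force"].round(1),o["grip_force"]);p=W[m];p=p[p[:,1]>-.06]
print(len(p),p.min(0).round(3),p.max(0).round(3))
a=p-p.mean(0);s,v=np.linalg.svd(a,full_matrices=False)[1:];print("normal",v[2].round(3),s.round(3))
E
python3 m.py
```

```text
[0.6378 0.0046 0.0627] [-3.9 -1.6 12.6] 32.63941526412964
39 [ 0.406 -0.027  0.007] [0.683 0.07  0.425]
normal [-0.832 -0.12  -0.542] [0.658 0.187 0.018]
```

>>> send_rows --rows '[[5.5, [-0.75, 0, 0.65], 0], [5.5, [-0.68, 0, 0.71], 0], [5.5, [-0.6, 0, 0.78], 0], [5.5, [-0.52, 0, 0.81], 0], [5.5, [0, 0, 0], 0]]' --newtons 20

```text
t: 9.35
tool_pos: [0.6103, 0.0015, 0.0298]
tool_rot: [3.134, 0.209, -0.002]
contact_force: [-2.7, -1.1, 3.6]
opening: 0.0592
grip_force: 26.7
```

```bash
python3 m.py
python3 - <<'E'
from h import *
cv2.imwrite("pics/g4.png",np.hstack([cv2.resize(grab(n)["frame"][y:y+150,x:x+200,::-1],(400,300),interpolation=0) for n,x,y in(("side",170,160),("top",200,130))]))
E
```

```text
[0.6109 0.0017 0.03  ] [-1.9 -0.6  2.5] 26.651975512504578
128 [ 0.583 -0.043 -0.001] [0.687 0.068 0.12 ]
normal [-0.657  0.269 -0.704] [0.387 0.285 0.123]
```

View pics/g4.png

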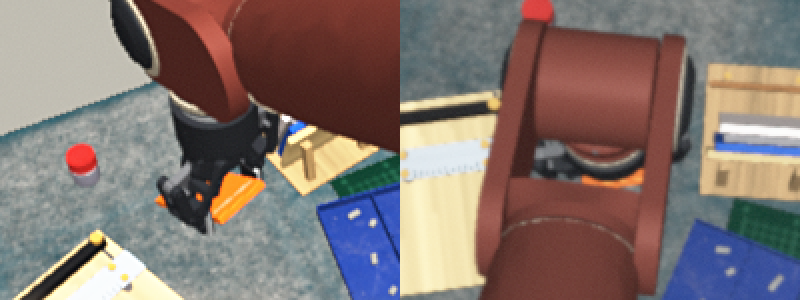

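The side crop shows the panel (215,200) tipping down as planned, clear of jig and stand. I finish the tip and release.

>>> send_rows --rows '[[5.5, [-0.33, 0, 0.67], 0], [5.5, [-0.29, 0, 0.67], 0], [5.5, [-0.25, 0, 0.7], 0], [5.5, [0, 0, 0], 0], [6.2, [0, 0, 0], 0], [6.6, [0, 0, 0], 0], [7.5, [0, 0, 0], 0], [8.5, [0, 0, 0], 0], [8.5, [0, 0, 0], 0], [8.5, [0, 0, 0], 0]]' --newtons 20

```text
t: 10.75
tool_pos: [0.6029, 0.0008, 0.0091]
tool_rot: [-3.135, -0.21, -0.0]
contact_force: [0.2, -0.5, -0.4]
opening: 0.0848
grip_force: 0.0
```

>>> send_rows --rows '[[8.5, [0, 0, 0], 0], [8.5, [0, 0, -2], 0], [8.5, [0, 0, -3], 0], [8.5, [-4, 0, -5], 0], [8.5, [-5, 0, -5], 0], [8.5, [-6, 0, -5], 0], [8.5, [-6, 0, 0], 0], [8.5, [0, 0, 0], 0]]'

```text
t: 11.75
tool_pos: [0.4106, -0.0246, 0.1932]
tool_rot: [3.133, 0.208, 0.005]
contact_force: [-0.2, -0.1, 0.1]
opening: 0.0848
grip_force: 0.0
```

```bash
cat > p.py <<'E'
from h import *
o=ctrl.get_obs();print(o["tool_pos"].round(4),o["tool_rot"].round(3))
d=grab("side");m=cv2.inRange(hsv(d),(5,120,120),(19,255,255));m[:, :190]=0;m[:,290:]=0;m[:230]=0;m[330:]=0
cs=cv2.findContours(m,0,2)[0];c=max(cs,key=cv2.contourArea);print(cv2.contourArea(c),cv2.boundingRect(c))
P=plane(d,c[:,0],.008)[:,:2]
r=cv2.minAreaRect((P*1000).astype(np.float32));print(r,cv2.boxPoints(r).round(1).tolist())
a=d["frame"][200:350,170:370,::-1];t=grab("top")["frame"][130:280,200:400,::-1]
cv2.imwrite("pics/p.png",np.hstack([cv2.resize(x,(400,300),interpolation=0) for x in(a,t)]))
E
python3 p.py
```

```text
[ 0.4106 -0.0246  0.1932] [3.133 0.208 0.005]
709.5 (248, 243, 42, 52)
((628.2064208984375, 4.926612854003906), (122.45746612548828, 63.2835578918457), 7.351622104644775) [[563.4000244140625, 28.5], [571.5, -34.29999923706055], [693.0, -18.600000381469727], [684.9000244140625, 44.099998474121094]]
```

View pics/p.png

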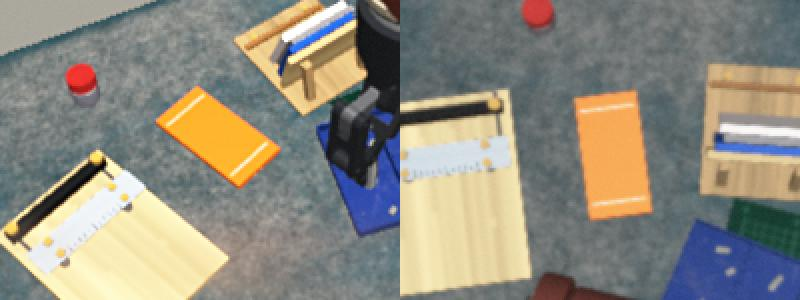

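The panel lies flat at side crop (218,137) / top crop (612,155), clear of everything; the stack still leans. Now I measure panel and jig in both cameras for a consistent relative move.

```bash
cat > j.py <<'E'
from h import *
d=grab("top");H=hsv(d)
def rect(uv,h):
    r=cv2.minAreaRect((plane(d,uv,h)[:,:2]*1000).astype(np.float32));return r,cv2.boxPoints(r).round(1).tolist()
def big(m):return max(cv2.findContours(m,0,2)[0],key=cv2.contourArea)[:,0]
def box(m,b):k=np.zeros_like(m);k[b[1]:b[3],b[0]:b[2]]=255;return m&k
print("TOP panel",rect(big(box(cv2.inRange(H,(5,120,120),(19,255,255)),(270,165,345,250))),.008))
m=box(cv2.inRange(H,(17,40,150),(32,255,255)),(180,218,275,262))
P=[]
for v in range(220,262,2):
    u=np.where(m[v])[0]; P.append(plane(d,[[u.min(),v],[u.max()+1,v]],.008)[:,:2])
P=np.array(P)
for k in(0,1):
    f=np.polyfit(P[:,k,0],P[:,k,1],1);print("edge",k,f,"yaw",np.degrees(np.arctan(f[0])),"y@.6",np.polyval(f,.6))
# stop front edge, top z=.021
fr=d["frame"].max(-1)
for u in range(200,246,9):
    col=fr[178:204,u].astype(int); dark=np.where(col<70)[0]+178; v=dark.max()+1 if len(dark) else 0
    print(u,v,plane(d,[[u+.5,v]],.021)[0].round(4),plane(d,[[u+.5,v]],.008)[0].round(4))
E
python3 j.py
python3 - <<'E'
import cv2
a=cv2.imread("pics/top0.png")[165:285,180:275];cv2.imwrite("pics/jig.png",cv2.resize(a,None,fx=5,fy=5,interpolation=0))
E
```

```text
TOP panel (((630.8630981445312, 4.166648864746094), (121.40153503417969, 60.63489532470703), 7.345108509063721), [[566.7999877929688, 26.5], [574.5, -33.70000076293945], [694.9000244140625, -18.100000381469727], [687.2000122070312, 42.0]])
edge 0 [0.07184688 0.17762869] yaw 4.109461768982779 y@.6 0.22073681647594642
edge 1 [0.12497994 0.01514506] yaw 7.123884446558277 y@.6 0.09013301987310332
200 192 [0.658  0.2045 0.021 ] [0.6612 0.2075 0.008 ]
209 191 [0.6599 0.1874 0.021 ] [0.6631 0.1903 0.008 ]
218 190 [0.6618 0.1704 0.021 ] [0.665 0.173 0.008]
227 189 [0.6637 0.1533 0.021 ] [0.6669 0.1557 0.008 ]
236 188 [0.6656 0.1362 0.021 ] [0.6689 0.1384 0.008 ]
245 0 [1.0519 0.126  0.021 ] [1.0599 0.128  0.008 ]
```

View pics/jig.png

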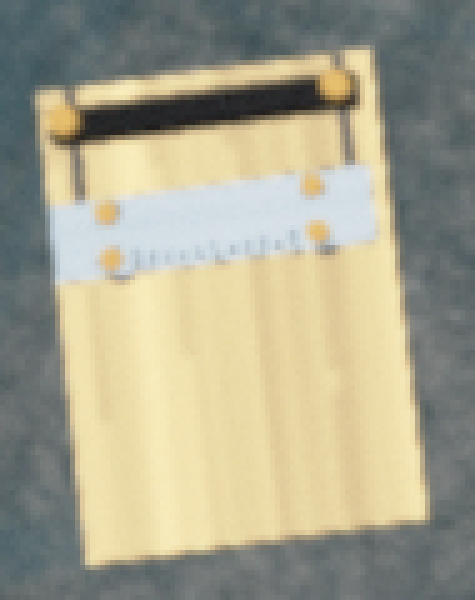

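Run:
```python
from h import *
d=np.load("top0.npz")
f=lambda L,h:plane(d,np.array(L)/5+[180,165],h)[:,:2]
c=f([(37,92),(372,48),(428,520),(85,565)],.008); n=f([(107,212),(313,186),(112,260),(318,232)],.03); k=f([(62,120),(335,84)],.025)
s=f([(80,142),(350,104)],.021)
for nm,a in(("bed",c),("nuts",n),("knobs",k),("stop front",s)): print(nm,a.round(4).tolist(),"mean",a.mean(0).round(4))
yw=lambda v:np.degrees(np.arctan2(v[1],v[0])).round(2)
print("yaw",yw(c[0]-c[3]),yw(c[1]-c[2]),[yw(v)-90 for v in(c[0]-c[1],c[3]-c[2],n[0]-n[1],n[2]-n[3],k[0]-k[1],s[0]-s[1])])
S=np.load("side0.npz") 
cs=plane(S,[(217.5,277),(167,319),(234,377),(284,327)],.008)[:,:2];print("side bed",cs.round(4).tolist(),cs.mean(0),yw(cs[1]-cs[2]),yw(cs[0]-cs[3]))
```

```text
bed [[0.6783, 0.2333], [0.6953, 0.1043], [0.5117, 0.0803], [0.4952, 0.2093]] mean [0.5951 0.1568]
nuts [[0.6261, 0.1998], [0.6358, 0.1227], [0.6077, 0.1974], [0.6182, 0.1205]] mean [0.622  0.1601]
knobs [[0.6629, 0.2191], [0.6766, 0.1158]] mean [0.6697 0.1675]
stop front [[0.6553, 0.213], [0.6698, 0.1106]] mean [0.6625 0.1618]
yaw 7.48 7.45 [np.float64(7.530000000000001), np.float64(7.319999999999993), np.float64(7.180000000000007), np.float64(7.719999999999999), np.float64(7.549999999999997), np.float64(8.060000000000002)]
side bed [[0.6902, 0.1109], [0.6734, 0.2352], [0.4949, 0.2048], [0.5134, 0.0797]] [0.59298149 0.15765729] 9.67 10.01
```

Run:
```python
from h import *
o=ctrl.get_obs();t=o["tool_pos"];d=grab("side");W=cloud(d)
a=abs(W[...,:2]-t[:2]).max(-1)<.075
p=W[a&(W[...,2]>.03)];z=np.sort(p[:,2]);print(t,z[:40:4].round(4),len(z))
```

```text
[ 0.41418821 -0.02478231  0.1934646 ] [0.2059 0.2071 0.2078 0.2082 0.209  0.2093 0.2098 0.2111 0.2114 0.2119] 13971
```

>>> send_rows --rows '[[8.5, [4.5, 0, 2.5], 0], [8.5, [5, 0, 3], 0], [8.5, [5, 0, 3], 0], [8.5, [4.5, 0, 3], 0], [8.5, [0, 0, 3], 0], [8.5, [0, 0, 0], 0]]'

```text
t: 12.7
tool_pos: [0.6001, 0.0013, 0.0425]
tool_rot: [-3.133, -0.211, 0.013]
contact_force: [0.3, 0.6, 0.5]
opening: 0.0852
grip_force: 0.0
```

>>> send_rows --rows '[[8.5, [0, 0.1, 2], 0], [8.5, [0, 0, 1.7], 0], [8.5, [0, 0, 0.9], 0], [8.5, [0, 0, 0], 0], [6.8, [0, 0, 0], 0], [6.2, [0, 0, 0], 0], [5.5, [0, 0, 0], 0], [5.5, [0, 0, 0], 0], [5.5, [0, 0, 0], 0]]' --newtons 40

```text
t: 13.82
tool_pos: [0.6026, -0.0003, 0.0028]
tool_rot: [3.134, 0.21, 0.002]
contact_force: [-2.1, 0.6, 6.5]
opening: 0.0562
grip_force: 41.1
```

>>> send_rows --rows '[[7, [0, 0, 0], 0], [8.5, [0, 0, 0], 0], [8.5, [0, 0, 0], 0], [8.5, [0, 0, 0], 0]]'

```text
t: 14.32
tool_pos: [0.6017, -0.0003, 0.0009]
tool_rot: [-3.135, -0.21, 0.0]
contact_force: [-0.4, 1.5, 0.2]
opening: 0.0849
grip_force: 0.0
```

```bash
python3 p.py|tail -2;python3 - <<'E'
from h import *
cv2.imwrite("pics/p2.png",cv2.resize(grab("side")["frame"][190:340,150:350,::-1],(800,600),interpolation=0))
E
```

```text
20.0 (268, 268, 6, 7)
((631.0787963867188, 21.88910675048828), (11.349287986755371, 11.675580024719238), 11.670882225036621) [[624.2999877929688, 26.5], [626.7000122070312, 15.0], [637.7999877929688, 17.299999237060547], [635.5, 28.799999237060547]]
```

View pics/p2.png

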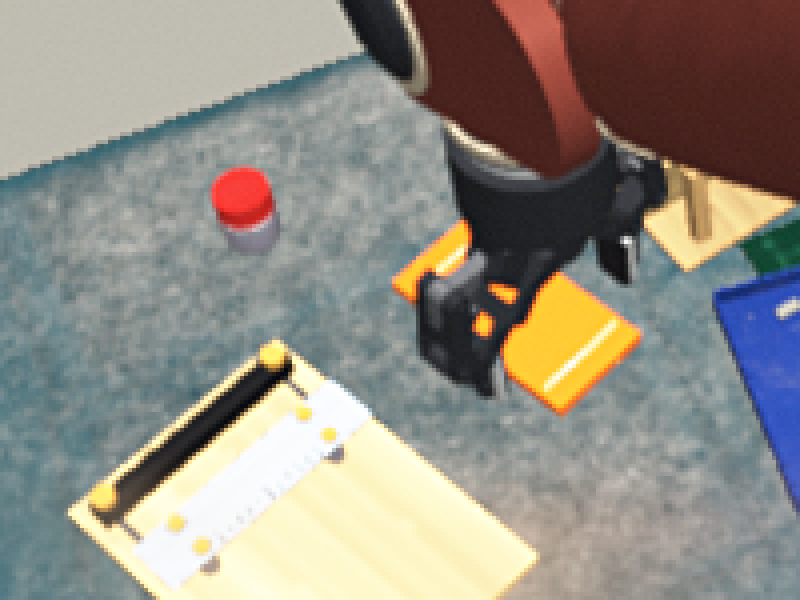

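The fingers stand astride the panel (tips at crop (497,390) and (625,275)) but 4–5 mm too high, so they had closed on its top edge. I'll go lower and close again.

>>> send_rows --rows '[[8.5, [-0.2, 0, 0.3], 0], [8.5, [0, 0, 0.25], 0], [8.5, [0, 0, 0], 0]]'

```text
t: 14.85
tool_pos: [0.5995, -0.0005, -0.0048]
tool_rot: [-3.134, -0.21, 0.001]
contact_force: [0.3, -0.5, 0.3]
opening: 0.0851
grip_force: 0.0
```

>>> send_rows --rows '[[6.8, [0, 0, 0], 0], [6.2, [0, 0, 0], 0], [5.5, [0, 0, 0], 0], [5.5, [0, 0, 0], 0], [5.5, [0, 0, 0], 0]]' --newtons 40

```text
t: 15.48
tool_pos: [0.6003, -0.0006, -0.0039]
tool_rot: [3.134, 0.21, 0.002]
contact_force: [-0.2, 0.1, 3.5]
opening: 0.0586
grip_force: 43.6
```

>>> send_rows --rows '[[5.5, [0, 0, -0.5], 0], [5.5, [0, 0, -1], 0], [5.5, [0, 0, -1.5], 0], [5.5, [0, 0, -1.5], 0], [5.5, [0, 0, 0], 0]]'

```text
t: 16.1
tool_pos: [0.6015, -0.0008, 0.0432]
tool_rot: [3.134, 0.21, 0.007]
contact_force: [0.2, -0.1, -0.7]
opening: 0.0586
grip_force: 43.3
```

```bash
cat > q.py <<'E'
from h import *
o=ctrl.get_obs();print(o["tool_pos"].round(4),o["opening"])
for n in("side","top"):
    d=grab(n);W=cloud(d);m=cv2.inRange(hsv(d),(5,120,120),(19,255,255))>0
    m&=(abs(W[...,0]-o["tool_pos"][0])<.13)&(abs(W[...,1]-o["tool_pos"][1])<.06)&(W[...,2]<.15)
    p=W[m]
    if len(p)<10: print(n,len(p));continue
    a=p-np.median(p,0); e=np.array([.9914,.1305]);L=p[:,:2]@e;f=np.polyfit(L,p[:,2],1)
    print(n,len(p),p.min(0).round(3),p.max(0).round(3),"pitch",f[0].round(3),"along",L.min().round(4),L.max().round(4))
    if n=="side": u=np.argwhere(m)[:,::-1].astype(np.float32);print(cv2.boxPoints(cv2.minAreaRect(u)).round(0).tolist())
E
python3 q.py
```

```text
[ 0.6015 -0.0008  0.0432] 0.058613897960902245
side 207 [ 0.567 -0.059 -0.004] [0.73  0.058 0.149] pitch -0.175 along 0.5653 0.7249
[[243.0, 247.0], [271.0, 210.0], [319.0, 246.0], [291.0, 283.0]]
top 181 [ 0.574 -0.029  0.   ] [0.599 0.027 0.113] pitch 0.072 along 0.5673 0.5902
```

No picture views left, so from here I measure numerically: a plane fit to the panel points.

```bash
cat > q.py <<'E'
from h import *
e=np.array([.9914,.1305]);n=np.array([-.1305,.9914])
o=ctrl.get_obs();t=o["tool_pos"];print("tcp",t.round(4),"along/lat",(t[:2]@e).round(4),(t[:2]@n).round(4),"F",o["contact_force"].round(1),"open",o["opening"].round(4))
for c in("side","top"):
    d=grab(c);W=cloud(d);m=cv2.inRange(hsv(d),(5,130,110),(17,255,255))
    k=(abs(W[...,0]-t[0])<.13)&(abs(W[...,1]-t[1])<.06)&(W[...,2]<.12); m[~k]=0
    m=cv2.erode(m,np.ones((3,3)));p=W[m>0]
    if len(p)<10: print(c,len(p));continue
    A=np.c_[p[:,:2]@e-t[:2]@e,p[:,:2]@n-t[:2]@n,np.ones(len(p))];w=np.ones(len(p),bool)
    for _ in range(6):
        s=np.linalg.lstsq(A[w],p[w,2],rcond=None)[0];r=abs(A@s-p[:,2]);w=r<max(.003,np.median(r)*2)
    print(c,w.sum(),"pitch,roll,z@tcp",s.round(3),"rel along",A[w,0].min().round(3),A[w,0].max().round(3),"rel lat",A[w,1].min().round(3),A[w,1].max().round(3))
E
python3 q.py
```

```text
Traceback (most recent call last):
  File "q.py", line 3, in <module>
    o=ctrl.get_obs();t=o["tool_pos"];print("tcp",t.round(4),"along/lat",(t[:2]@e).round(4),(t[:2]@n).round(4),"F",o["contact_force"].round(1),"open",o["opening"].round(4))
                                                                                                                                                     ^^^^^^^^^^^^^^^^^^
AttributeError: 'float' object has no attribute 'round'
```

```bash
sed -i 's/o\["opening"\].round(4)/round(o["opening"],4)/' q.py; python3 q.py
```

```text
tcp [ 0.6    -0.0006  0.041 ] along/lat 0.5947 -0.0789 F [-0.8  0.5 -0.7] open 0.0582
side 0
top 41 pitch,roll,z@tcp [-0.034  0.061  0.051] rel along -0.027 -0.017 rel lat -0.019 0.013
```

```bash
sed -i 's/(5,130,110),(17,255,255)/(4,120,110),(20,255,255)/' q.py; python3 q.py
```

```text
tcp [ 5.993e-01 -5.000e-04  4.000e-02] along/lat 0.5941 -0.0787 F [-0.8  0.  -1.3] open 0.059
side 2
top 53 pitch,roll,z@tcp [-0.248  0.083  0.047] rel along -0.027 -0.017 rel lat -0.02 0.015
```

Run:
```python
from h import *
e=np.array([.9914,.1305]);t=ctrl.get_obs()["tool_pos"]
d=grab("side");W=cloud(d);m=cv2.inRange(hsv(d),(4,120,110),(20,255,255));m[:200]=0;m[320:]=0;m[:,:190]=0;m[:,330:]=0
n,l,s,c=cv2.connectedComponentsWithStats(m)
for i in range(1,n):
    if s[i,4]<15: continue
    p=W[l==i];p=p[~np.isnan(p[:,0])];print(s[i],len(p),np.median(p,0).round(3) if len(p) else None)
    if len(p)>10:
        print("  along",np.percentile(p[:,:2]@e-t[:2]@e,[2,50,98]).round(3),"z",np.percentile(p[:,2],[5,50,95]).round(3),"y",np.percentile(p[:,1],[5,95]).round(3),"hsv",np.median(hsv(d)[l==i],0))
```

```text
[288 200  10  10  51] 51 [0.465 0.067 0.378]
  along [-0.126 -0.124 -0.12 ] z [0.373 0.378 0.383] y [0.062 0.071] hsv [  4. 158. 124.]
[318 226  10  25 128] 126 [ 0.604 -0.097  0.036]
  along [-0.014 -0.008  0.007] z [0.007 0.036 0.058] y [-0.113 -0.094] hsv [ 17. 128. 178.]
[245 232  21  23  82] 82 [0.672 0.035 0.05 ]
  along [0.004 0.076 0.127] z [-0.002  0.05   0.165] y [-0.013  0.056] hsv [ 12.  184.5 255. ]
[279 246  31  36 167] 167 [ 0.58  -0.001  0.05 ]
  along [-0.03  -0.016  0.045] z [-0.001  0.05   0.109] y [-0.051  0.026] hsv [ 13. 210. 254.]
```

The panel is lifted and level: front and rear patches are both at z≈0.050 with TCP at 0.041. Now back and sideways to behind the rule.

>>> send_rows --rows '[[5.5, [-2.5, 0, 0], 0], [5.5, [-2.5, 0, 0], 0], [5.5, [-2.4, 0, 0], 0], [5.5, [0, -3.2, 0], 0], [5.5, [0, -3.2, 0], 0], [5.5, [0, -3.2, 0], 0], [5.5, [0, -3.2, 0], 0], [5.5, [0, -2.9, 0], 0], [5.5, [0, 0, 0], 0]]'

```text
t: 17.58
tool_pos: [0.505, 0.1465, 0.0403]
tool_rot: [3.134, 0.214, -0.001]
contact_force: [-0.3, -1.6, -1.0]
opening: 0.0587
grip_force: 43.3
```

```bash
cat > r.py <<'E'
from h import *
e=np.array([.9914,.1305]);nn=np.array([-.1305,.9914]);o=ctrl.get_obs();t=o["tool_pos"];T=np.array([t[:2]@e,t[:2]@nn])
rv=o["tool_rot"];print("tcp",t.round(4),"along/lat",T.round(4),"yaw",np.degrees(2*np.arctan(rv[1]/rv[0])).round(2),"F",o["contact_force"].round(1),round(o["opening"],4))
for c in("side","top"):
    d=grab(c);W=cloud(d);m=cv2.inRange(hsv(d),(5,150,150),(16,255,255))
    A=W[...,:2]@e-T[0];L=W[...,:2]@nn-T[1];m[~((abs(A-.03)<.08)&(abs(L)<.045)&(W[...,2]<.12))]=0
    n,l,s,_=cv2.connectedComponentsWithStats(m)
    for i in range(1,n):
        if s[i,4]<15:continue
        k=l==i;print(c,s[i].tolist(),"along",np.percentile(A[k],[3,97]).round(3),"lat",np.percentile(L[k],[3,97]).round(3),"z",np.percentile(W[k][:,2],[10,50,90]).round(3))
E
python3 r.py
```

```text
tcp [0.505  0.1465 0.0403] along/lat [0.5198 0.0793] yaw 7.82 F [-0.3 -1.6 -1. ] 0.0587
side [209, 323, 16, 12, 27] along [0.056 0.086] lat [0.022 0.03 ] z [0.049 0.05  0.052]
side [245, 326, 13, 19, 30] along [-0.017  0.019] lat [-0.021  0.026] z [0.05  0.052 0.114]
side [255, 336, 25, 29, 58] along [-0.03  -0.003] lat [-0.044  0.026] z [0.043 0.048 0.051]
top [233, 220, 6, 10, 26] along [0.074 0.091] lat [-0.03  -0.022] z [0.049 0.051 0.054]
top [239, 273, 7, 11, 37] along [-0.027 -0.009] lat [-0.031 -0.022] z [0.05  0.052 0.054]
```

>>> send_rows --rows '[[5.5, [0, 0.15, 1.2], 0.3], [5.5, [0, 0, 1.2], 0], [5.5, [0, 0, 0.7], 0], [5.5, [0, 0, 0.2], 0], [5.5, [0, 0, 0], 0]]'

```text
t: 18.3
tool_pos: [0.5058, 0.1436, 0.0075]
tool_rot: [3.135, 0.201, -0.0]
contact_force: [-0.9, -0.3, -0.4]
opening: 0.0585
grip_force: 43.3
```

```bash
python3 r.py
```

```text
tcp [0.5058 0.1436 0.0075] along/lat [0.5202 0.0764] yaw 7.35 F [-0.9 -0.3 -0.4] 0.0585
side [214, 330, 16, 12, 25] along [0.005 0.087] lat [0.024 0.041] z [0.016 0.018 0.078]
side [253, 334, 9, 12, 18] along [-0.02   0.018] lat [-0.022  0.015] z [0.017 0.018 0.099]
side [248, 345, 34, 27, 70] along [-0.03  -0.003] lat [-0.029  0.03 ] z [0.014 0.017 0.019]
top [238, 223, 5, 8, 19] along [0.077 0.09 ] lat [-0.029 -0.023] z [0.017 0.02  0.021]
top [244, 274, 5, 11, 33] along [-0.027 -0.009] lat [-0.03  -0.022] z [0.016 0.019 0.022]
```

>>> send_rows --rows '[[5.5, [0, -0.1, 0.15], 0], [5.5, [1, 0, 0], 0], [5.5, [1, 0, 0], 0], [5.5, [1, 0, 0], 0], [5.5, [1, 0, 0], 0], [5.5, [0.8, 0, 0], 0], [5.5, [0, 0, 0], 0]]'

```text
t: 19.27
tool_pos: [0.5539, 0.1508, 0.0062]
tool_rot: [-3.135, -0.201, -0.0]
contact_force: [0.5, -0.3, -1.4]
opening: 0.0588
grip_force: 43.3
```

```bash
python3 r.py
```

```text
tcp [0.5539 0.1508 0.0062] along/lat [0.5689 0.0773] yaw 7.35 F [ 0.5 -0.3 -1.4] 0.0588
side [233, 316, 11, 12, 21] along [-0.02   0.022] lat [-0.027  0.015] z [0.016 0.079 0.09 ]
side [247, 318, 10, 9, 18] along [-0.012  0.009] lat [-0.03  -0.029] z [0.015 0.019 0.022]
side [228, 329, 6, 13, 17] along [-0.017  0.015] lat [0.003 0.028] z [0.015 0.018 0.074]
side [230, 331, 33, 24, 64] along [-0.03  -0.008] lat [-0.029  0.03 ] z [0.012 0.015 0.018]
top [240, 253, 6, 7, 23] along [-0.028 -0.017] lat [-0.03  -0.021] z [0.015 0.018 0.02 ]
```

>>> send_rows --rows '[[5.5, [0.6, 0, 0], 0], [5.5, [0.5, 0, 0], 0], [5.5, [0.3, 0, 0], 0], [5.5, [0, 0, 0], 0]]'

```text
t: 19.88
tool_pos: [0.5674, 0.1526, 0.0062]
tool_rot: [-3.135, -0.202, -0.0]
contact_force: [0.1, 0.4, -1.0]
opening: 0.0586
grip_force: 43.3
```

>>> send_rows --rows '[[5.5, [0.2, 0, 0], 0], [5.5, [0, 0, 0], 0]]'

```text
t: 20.12
tool_pos: [0.5692, 0.1529, 0.0062]
tool_rot: [-3.135, -0.202, -0.0]
contact_force: [0.1, 0.7, -0.8]
opening: 0.0588
grip_force: 43.3
```

>>> send_rows --rows '[[5.5, [0.15, 0, 0], 0], [5.5, [0.15, 0, 0], 0], [5.5, [0, 0, 0], 0]]'

```text
t: 20.5
tool_pos: [0.5722, 0.1533, 0.0062]
tool_rot: [-3.135, -0.202, -0.0]
contact_force: [-0.1, -0.0, -1.4]
opening: 0.059
grip_force: 43.3
```

>>> send_rows --rows '[[5.5, [0.15, 0, 0], 0], [5.5, [0, 0, 0], 0]]'

```text
t: 20.75
tool_pos: [0.5733, 0.1534, 0.0059]
tool_rot: [3.135, 0.202, -0.001]
contact_force: [-0.9, -0.3, -1.3]
opening: 0.0587
grip_force: 43.3
```

>>> send_rows --rows '[[5.5, [0.12, 0, 0], 0], [5.5, [0, 0, 0], 0]]'

```text
t: 21.0
tool_pos: [0.5733, 0.1534, 0.0053]
tool_rot: [3.135, 0.202, -0.005]
contact_force: [-5.8, -1.3, -0.2]
opening: 0.0584
grip_force: 43.4
```

>>> send_rows --rows '[[5.5, [0.12, 0, 0], 0], [5.5, [0, 0, 0], 0]]'

```text
t: 21.25
tool_pos: [0.5733, 0.1534, 0.0048]
tool_rot: [3.135, 0.202, -0.01]
contact_force: [-8.4, -1.3, 1.8]
opening: 0.0585
grip_force: 43.5
```

The force is 8 N at the expected stop position. I release and withdraw upward.

>>> send_rows --rows '[[5.5, [0, 0, 0.1], 0], [5.8, [0, 0, 0], 0], [6.2, [0, 0, 0], 0], [7, [0, 0, 0], 0], [8.5, [0, 0, 0], 0], [8.5, [0, 0, 0], 0], [8.5, [0, 0, 0], 0], [8.5, [0, 0, -2], 0], [8.5, [0, 0, -4], 0], [8.5, [0, 0, 0], 0]]'

```text
t: 22.5
tool_pos: [0.5797, 0.1543, 0.071]
tool_rot: [-3.134, -0.202, -0.015]
contact_force: [0.7, -0.6, 0.4]
opening: 0.085
grip_force: 0.0
```

>>> send_rows --rows '[[8.5, [0, 0, -5], 0], [8.5, [0, 4, -4], 0], [8.5, [0, 5, 0], 0], [8.5, [-3, 5, 0], 0], [8.5, [-4, 5, 0], 0], [8.5, [-4, 5, 0], 0], [8.5, [-3, 4, 0], 0], [8.5, [0, 0, 0], 0]]'

```text
t: 23.5
tool_pos: [0.4731, -0.1415, 0.1552]
tool_rot: [3.135, 0.194, -0.0]
contact_force: [0.9, -0.4, 0.1]
opening: 0.0847
grip_force: 0.0
```

```bash
cat > v.py <<'E'
from h import *
e=np.array([.9914,.1305]);nn=np.array([-.1305,.9914]);print(ctrl.get_obs()["tool_pos"].round(3))
for c,b in(("top",(185,170,275,280)),("side",(160,265,290,385))):
    d=grab(c);m=cv2.inRange(hsv(d),(5,130,130),(18,255,255));k=np.zeros_like(m);k[b[1]:b[3],b[0]:b[2]]=255;m&=k
    n,l,s,_=cv2.connectedComponentsWithStats(m);W=cloud(d)
    for i in range(1,n):
        if s[i,4]<25:continue
        uv=np.argwhere(l==i)[:,::-1]+.0;P=plane(d,uv,.016)[:,:2];r=cv2.minAreaRect((P*1000).astype(np.float32))
        print(c,s[i].tolist(),"along",(P@e).min().round(4),(P@e).max().round(4),"lat",(P@nn).min().round(4),(P@nn).max().round(4),np.round(r[1],1),round(r[2],2),"z",np.nanmedian(W[l==i][:,2]).round(4),np.nanstd(W[l==i][:,2]).round(4))
E
python3 v.py
```

```text
[ 0.473 -0.142  0.155]
top [207, 187, 32, 16, 305] along 0.6582 0.6817 lat 0.0466 0.106 [23.3 59.3] 8.15 z 0.0157 0.0019
top [210, 216, 35, 37, 990] along 0.56 0.6247 lat 0.0462 0.1057 [64.7 59.4] 7.75 z 0.0155 0.002
side [189, 290, 26, 26, 65] along 0.6591 0.6794 lat 0.0469 0.1079 [20.  61.2] 8.31 z 0.0148 0.0014
side [207, 305, 49, 44, 799] along 0.5558 0.6265 lat 0.0464 0.1079 [70.4 61.6] 7.77 z 0.0147 0.0016
```

Run:
```python
from h import *
d=grab("top")
for u in(211,220,229,236): print(u,[(v,d["frame"][v,u].tolist()) for v in range(185,195)])
H=hsv(d)
S0=np.load("top0.npz")
for nm,b in(("stack",(345,155,415,235)),("tin",(450,190,490,225)),("red",(255,120,285,150)),("navy",(185,335,215,365))):
    a=abs(d["frame"][b[1]:b[3],b[0]:b[2]].astype(int)-S0["frame"][b[1]:b[3],b[0]:b[2]]).max(-1);print(nm,(a>60).mean().round(3))
```

```text
211 [(185, [69, 63, 54]), (186, [45, 43, 43]), (187, [38, 40, 43]), (188, [37, 37, 37]), (189, [47, 42, 40]), (190, [129, 85, 45]), (191, [227, 148, 70]), (192, [247, 168, 85]), (193, [249, 165, 83]), (194, [249, 165, 83])]
220 [(185, [43, 41, 44]), (186, [40, 42, 44]), (187, [42, 42, 43]), (188, [47, 41, 37]), (189, [137, 83, 44]), (190, [235, 149, 74]), (191, [248, 166, 82]), (192, [249, 167, 84]), (193, [249, 166, 84]), (194, [249, 167, 85])]
229 [(185, [45, 45, 46]), (186, [43, 42, 44]), (187, [54, 41, 37]), (188, [147, 90, 50]), (189, [237, 149, 76]), (190, [248, 165, 82]), (191, [249, 168, 84]), (192, [249, 168, 85]), (193, [249, 167, 86]), (194, [249, 183, 121])]
236 [(185, [39, 39, 40]), (186, [51, 42, 37]), (187, [140, 82, 47]), (188, [234, 146, 74]), (189, [248, 166, 83]), (190, [249, 169, 85]), (191, [249, 170, 85]), (192, [249, 169, 85]), (193, [249, 177, 98]), (194, [249, 190, 122])]
stack 0.21
tin 0.0
red 0.0
navy 0.0
```

The orange adjoins the black stop across its width with no gap, and the jars and tin are unmoved. Handing in.

```bash
python3 -c "
from station import ctrl
print(ctrl.finish_job())"
```

```text
the job is handed in; nothing more can be done
None
```

I handed the job in at about 24 s of robot time: the orange panel lies flat on the large jig's bed under the rule, up against the black stop and released; the other three panels were still leaning when last viewed, and the tin and jars did not move.

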